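# Touch off a clamped reaction block and seat the thermometer probe

## Robot

A 6-joint arm with a two-finger parallel gripper is mounted at the origin on the work surface. World frame = base frame: x ahead of the robot, y to its left, z up, the work surface at z = 0. Lengths are in m, angles in rad, forces in N, time in s.
With the tool pointing down it reaches from about 0.35 to 0.85 m from the base axis. Payload 8.1 kg.
Tool frame: the origin (TCP) lies between the finger pads; the fingertips stand 11 mm ahead of it and the grasp point (between the pads) lies 8 mm behind it (robot.tips_ahead is the distance from the TCP to the fingertips, in m); z points along the fingers, y is the line along which they close (so a half turn about z gives the same grasp; the last joint's range is limited). The gripper opens to 93 mm and grips with 3 to 60 N. Pads are 15 mm wide; open, the fingers measure 128 mm over their backs; the gripper's body (75 mm by 188 mm) begins 65 mm behind the grasp point.
Start: joints at [1.149, 0.13, 1.488, -0, 1.523, -0.085], TCP at [0.198, 0.566, 0.23] pointing down, gripper open.
Joint ranges: [-2.96, 2.96], [-0.89, 2.26], [0.02, 2.5], [-1.34, 4.48], [0, 2.73], [-2.66, 2.66]. Speed limits (rad/s): [2.39, 2.39, 2.79, 3.14, 3.14, 3.14].

## Interface

Orientations are given as a rotation vector (axis times angle).
In Python, from plant import robot gives the robot as it stands. The module is installed in compiled form; this text tells all that it offers.
- The arm moves only by the tool move_arm, never from a script. Its argument "deltas" is one flat list of numbers, 7 for each row, row after row: the shift along the tool's x, y, z in m, then the turn, a rotation vector about the tool's x, y, z in rad, then the opening, from 0 (shut) to 1 (fully open). A call has 1 to 12 rows; each row is the pose to reach, as a shift and turn from the pose commanded when the call began, along the tool's axes at that moment; what a row does not reach only later rows make up. A row lasts 1/8 s, in which the tool goes at most 62.5 mm and 10.7 degrees, less where a joint would pass 70% of its speed; a pose out of reach is approached as far as the arm can. A call with a gripper value outside its range is refused whole. The fingers move at their own pace and stop on an object; "squeeze" is the grip in N (left out, the last holds). Time passes only in rows, so rows that repeat a pose let the fingers close. It gives the time, the measured TCP pose, the force, the opening and the grip force at its end, in the units of the state.
- robot.read_state(): the state, without advancing time (a new reading comes with each control period).
- robot.read_camera(name): name is "scene" or "top" or "wrist"; returns (picture, depth): 400x640x3 uint8, red, green, blue; 400x640 float32, m along the optical axis (not along the pixel's ray), 0 where there is no reading.
- robot.camera_model(name): a dict with "K" (3x3 intrinsics, pixels), "R" (3x3) and "t" (3): a world point X has camera coordinates R X + t; the wrist camera has in their place "tool_from_camera" (4x4, takes a point from camera to tool coordinates, whose origin is the TCP and whose axes are the flange's). Camera axes: x right, y down, z forward; pixel columns grow to the right and rows downward; lengths in m; the calibration is good to about 2 mm. A picture is of the moment at which its call begins: read the wrist's pose just before it. camera_model takes no time and is no camera call.
- robot.close_job(): hands the job in; it is judged then, once.
Trained networks look in the newest picture that a camera, given by its name, has taken for a name from the list of things; names that differ only in an ending like _2 or _b are one class to them, and where a whole thing is asked for, a point or a joint stands for the part that bears it (a point fixed in the world has none). Each returns a list of dicts, best first, with "confidence" (0 to 1); they miss things now and then, are a little off and sometimes report something else, mostly with a low value. They report only what shows in the picture. A call takes as long as a camera call. They do not tell look-alikes from the thing itself.
- robot.recognise(camera, label): "uv" ([column, row] in pixels, amid what is visible of it).
The state is a dict: "t": time; "q": joint angles; "dq": joint speeds; "joint_torque": joint torques, N m; "tool_pos": TCP position; "orientation": TCP orientation; "force": force on the tool from outside, world axes, zero at the start; "wrist_torque": the same for the moment, N m; "opening": finger opening in m; "gripper_force": force on a finger pad.
Only numpy, scipy, OpenCV 4.12 (cv2) and the standard library are available. Lean on these libraries where they do the work, as an engineer would, in place of code of your own. Each camera call takes 0.05 s, during which the arm holds its last target. There are 200 camera calls.

## Task

The aluminium reaction block has been clamped down a little off its place, so find it by touch: take the thermometer probe out of its stand and gently press its steel rod sideways against the block, pausing about half a second each time, first on the long side facing the robot near the end with the open bore, then on the same long side near the vial end, then on the short end next to the bore. With the block located, lower the probe into the open bore until its collar sits fully home on the block, and let go of it standing upright. Never press hard on the block or its plate (stay below about 20 N) and leave the other glassware and tools where they are.

Things in the scene. Friction and masses are not known exactly. Their poses are not given: they have to be found in the camera images.
- plate: Dark steel plate fixed to the bench, 100 (x) x 156 (y) x 10 mm, turned by up to 0.3 rad; its -x side faces the robot. Origin: centre of its underside, z up. It carries a clamped aluminium reaction block, 70 (x) x 120 (y) x 60 mm high, z = 10 to 70 mm. The block is rigidly clamped, does not yield, and is up to 7 mm off centre along x and y and turned up to 0.09 rad; this pose does not show it.
- block_place (a point): Where the centre of the block's top face should be, fixed on the plate (plate x = 0, y = 0, z = 70 mm, axes as the plate). The real block centre is up to 7 mm away along x and y, and the block is turned about its own vertical centre line by up to 0.09 rad. Four capped vials, 21 mm wide, stand 20 mm proud of its top at block x = +-17, y = -45 and -21 mm.
- bore_place (a point): Where the mouth of the open bore should be, fixed on the plate (plate x = 0, y = 35, z = 70 mm). The real bore belongs to the shifted, turned block: vertical, 13 mm diameter, small chamfer, right through the 60 mm high block, at x = 0, y = +35 mm from the block's own centre along the block's own axes. The bore end is the +y end, the vial end the -y end.
- touch1 (a point): First touch, nominal: point on the long -x side near the bore end (plate x = -35, y = 40, z = 40 mm). Press towards plate +x. Counts if the rod's tip is at plate y = 20 to 75 mm and z = 15 to 64 mm. The real face lies up to 12 mm nearer or farther.
- touch2 (a point): Second touch, nominal: point on the same long -x side near the vial end (plate x = -35, y = -42, z = 40 mm). Press towards plate +x. Counts if the rod's tip is at plate y = -75 to -20 mm and z = 15 to 64 mm. The real face lies up to 12 mm nearer or farther.
- touch3 (a point): Third touch, nominal: point on the short +y end, next to the bore (plate x = 0, y = 60, z = 40 mm). Press towards plate -y. Counts if the rod's tip is at plate x = -30 to 30 mm and z = 15 to 64 mm. The real face lies up to 9 mm nearer or farther.
- probe: Thermometer probe, about 90 g, upright in its stand. Origin: centre of the rod's tip, z up. Steel rod 10 mm diameter, z = 0 to 50 mm (tip tapers to 6 mm in the last 3 mm); collar 26 mm diameter, z = 50 to 55; black square handle 18 x 18 mm, sides along its x and y, z = 55 to 105. All coaxial. Home, the collar rests on the block and the tip is at plate z = 20 mm.
- stand: White plastic stand fixed to the bench, 70 x 70 x 58 mm with a central vertical hole of 14 mm; the probe hangs in it by its collar, tip 8 mm above the bench. Origin: centre of the underside.
- beaker: Small open glass beaker, 58 mm across, 65 mm high; leave alone. Origin: centre of underside.
- flask: Conical glass flask, 76 mm across, 118 mm high; leave alone. Origin: centre of underside.
- spatula: Thin steel spatula lying flat, 150 mm long along x, up to 12 mm wide, 6 mm high; leave alone. Origin: centre of underside.
- jar: Amber glass jar with black lid, 60 mm across, 90 mm high; leave alone. Origin: centre of underside.
- crucible: White ceramic crucible, 50 mm across, 40 mm high; leave alone. Origin: centre of underside.
- wash_bottle: White plastic bottle with red cap, 64 mm across, 150 mm high; leave alone. Origin: centre of underside.
- dish: Shallow glass dish, 90 mm across, 16 mm high; leave alone. Origin: centre of underside.
Things that resemble listed ones, but are neither listed nor needed, are in the scene too. Leave any green or purple look-alike of the plate alone.

How it is judged:
By the outcome, as a careful person would: the job done as asked, in the order asked, and still so for the second after the job is handed in, with the robot touching nothing.
It also fails if it takes over 72 s, if anything falls off the work surface, if the arm or the gripper's body presses on something with over 40 N, if the wrist force passes 120 N, or if a joint passes its speed limit or range.

## Working session

There is one attempt and no reset: what is moved stays moved. The work goes in short steps, Python scripts to look and compute and a tool call to move; the robot and the scene stay as the last step left them, time stands still between calls to the robot, and variables do not carry over. Pictures are saved under pics/ and viewed, at most 10 in all, crops included, and the job is handed in when it is done.

Besides the shell and the picture viewer there is one more tool, called after "Call:" as name(argument=value, ...) on one line, values as JSON. move_arm: Moves the arm, as the interface text tells. Its arguments: {"type":"object","properties":{"deltas":{"type":"array","items":{"type":"number"}},"squeeze":{"type":"number"}},"required":["deltas"]}

```bash
mkdir -p pics; cat > h.py <<'E'
import numpy as np, cv2
from plant import robot
from scipy.spatial.transform import Rotation as Ro
def cloud(name):
    st=robot.read_state(); im,d=robot.read_camera(name); m=robot.camera_model(name); K=m["K"]
    v,u=np.mgrid[:400,:640]; P=np.stack([(u-K[0,2])/K[0,0]*d,(v-K[1,2])/K[1,1]*d,d],-1)
    if name=="wrist":
        T=np.array(m["tool_from_camera"]); P=P@T[:3,:3].T+T[:3,3]
        P=P@Ro.from_rotvec(st["orientation"]).as_matrix().T+st["tool_pos"]
    else: P=(P-m["t"])@np.array(m["R"])
    P[d==0]=np.nan
    return im,P
def save(im,n): cv2.imwrite("pics/"+n,im[:,:,::-1])
E
python3 - <<'E'
from h import *
for c in ("scene","top"):
    im,P=cloud(c); np.save(c+"P.npy",P); np.save(c+"I.npy",im); save(im,c+".png")
    for l in ("plate","probe","stand"):
        for r in robot.recognise(c,l)[:4]:
            u,v=map(int,np.round(r["uv"])); print(c,l,round(r["confidence"],2),u,v,P[v,u].round(3))
s=robot.read_state();print(s)
E
```

```text
scene plate 0.97 338 206 [0.625 0.118 0.072]
scene plate 0.91 306 171 [0.428 0.175 0.07 ]
scene plate 0.69 400 138 [0.546 0.557 0.071]
scene probe 0.73 243 247 [ 0.56  -0.209  0.096]
scene stand 0.92 249 263 [ 0.59  -0.218  0.06 ]
scene stand 0.44 345 273 [ 0.805 -0.057  0.052]
top plate 0.8 293 270 [0.381 0.203 0.071]
top plate 0.62 160 221 [0.522 0.592 0.073]
top plate 0.61 315 196 [0.595 0.14  0.073]
top probe 0.46 434 207 [ 0.561 -0.197  0.113]
top probe 0.34 495 182 [ 0.643 -0.41   0.012]
top probe 0.28 314 197 [0.593 0.143 0.07 ]
top stand 0.73 428 212 [ 0.549 -0.193  0.056]
{'t': 0.4, 'q': array([ 1.14860939e+00,  1.30525304e-01,  1.48836462e+00,  1.75624251e-05,
        1.52299735e+00, -8.53849441e-02]), 'dq': array([ 0.00071552, -0.00478641, -0.0025711 , -0.00013501, -0.00039007,
        0.00031906]), 'joint_torque': array([-1.25199691e-03, -5.58980691e+01, -4.91328549e+01,  7.66115240e-02,
        2.65361345e-02, -4.08810786e-05]), 'tool_pos': array([0.19821379, 0.56622933, 0.22946981]), 'orientation': array([-5.26536397e-01, -3.09706186e+00,  4.41047704e-04]), 'force': array([ 0.58958458, -0.48834561,  0.20267252]), 'wrist_torque': array([-0.00973737, -0.02920811, -0.01343102]), 'gripper_force': 0.0, 'opening': 0.09294005260501476}
```

View pics/top.png

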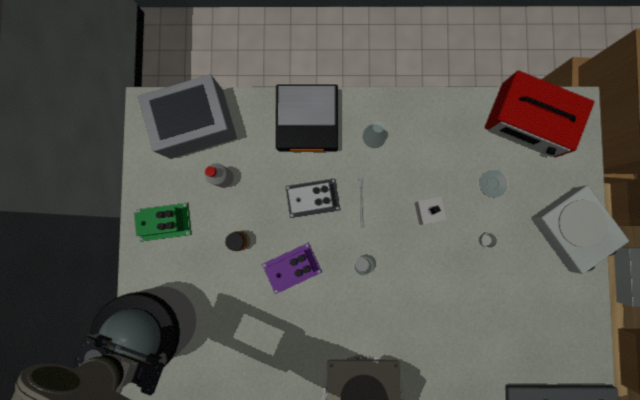

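View pics/scene.png

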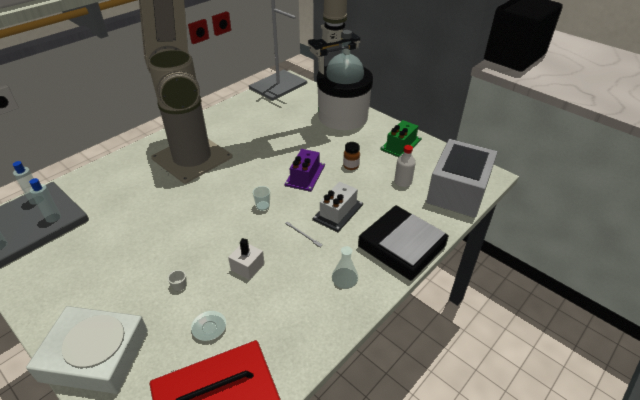

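The top view shows three plate-like blocks: the aluminium one on dark steel at (313,198), a green one at (162,221) and a purple one at (292,268). The aluminium one fits the description, with its bore at the left (+y). There is one stand, at (430,211), with the black handle at (434,209). Next I'll measure both and check a crop.

```bash
python3 - <<'E'
from h import *
P=np.load("topP.npy"); im=np.load("topI.npy")
def sel(c,r,z0,z1):
    q=P[...,:2]-c; return P[(np.hypot(q[...,0],q[...,1])<r)&(P[...,2]>z0)&(P[...,2]<z1)]
for n,c,r,z0,z1 in (("plate+block",(.595,.14),.11,.006,.1),("blocktop",(.595,.14),.11,.06,.08),("stand",(.55,-.2),.06,.05,.064),("handle",(.56,-.197),.05,.085,.13)):
    p=sel(c,r,z0,z1); R=cv2.minAreaRect((p[:,:2]*1000).astype(np.float32)); print(n,len(p),R,np.median(p,0).round(3),p.min(0).round(3),p.max(0).round(3))
a=cv2.resize(im[170:230,270:350],None,fx=5,fy=5,interpolation=2); b=cv2.resize(im[170:230,400:480],None,fx=5,fy=5,interpolation=2)
save(np.hstack([a,b]),"crop.png")
m=robot.camera_model("wrist");print(np.array(m["tool_from_camera"]).round(3),m["K"],robot.tips_ahead)
print(Ro.from_rotvec(robot.read_state()["orientation"]).as_matrix().round(3))
E
```

```text
plate+block 1633 ((594.0169067382812, 138.82150268554688), (205.26744079589844, 177.1450958251953), 62.745384216308594) [0.592 0.149 0.068] [0.49  0.041 0.006] [0.691 0.242 0.095]
blocktop 806 ((591.8428344726562, 156.6656494140625), (70.30846405029297, 119.8941650390625), 9.708494186401367) [0.592 0.166 0.07 ] [0.548 0.093 0.06 ] [0.634 0.22  0.078]
stand 493 ((555.800048828125, -202.91622924804688), (69.99029541015625, 71.49275207519531), 12.283814430236816) [ 0.555 -0.198  0.058] [ 0.517 -0.243  0.051] [ 0.596 -0.162  0.064]
handle 60 ((555.5704345703125, -202.24758911132812), (18.115951538085938, 17.401674270629883), 28.65564727783203) [ 0.555 -0.199  0.112] [ 0.544 -0.214  0.089] [ 0.567 -0.19   0.118]
[[ 0.    -0.968 -0.249  0.07 ]
 [ 1.     0.     0.    -0.001]
 [-0.    -0.249  0.968 -0.155]
 [ 0.     0.     0.     1.   ]] [[337.1872044    0.         321.31713677]
 [  0.         337.1872044  201.28641815]
 [  0.           0.           1.        ]] 0.011
[[-0.944  0.33  -0.   ]
 [ 0.33   0.944 -0.   ]
 [ 0.    -0.    -1.   ]]
```

View pics/crop.png

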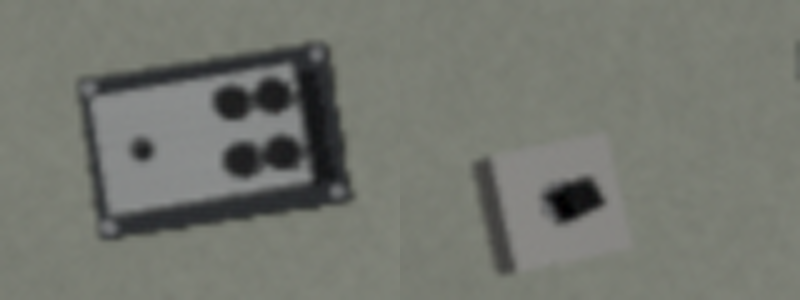

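The crop confirms both choices. The aluminium block sits on the dark plate with its bore left of the vials, and the handle stands in the white stand at crop (575,200). I'll move over the plate first and take a close look on the way to the stand.

Call:
move_arm(deltas=[-0.06,-0.03,0,0,0,0,1,-0.115,-0.058,0,0,0,0,1,-0.17,-0.086,0,0,0,0,1,-0.225,-0.114,0,0,0,0,1,-0.28,-0.142,0,0,0,0,1,-0.335,-0.17,0,0,0,0,1,-0.39,-0.198,0,0,0,0,1,-0.445,-0.226,0,0,0,0,1,-0.507,-0.256,0,0,0,0,1,-0.507,-0.256,0,0,0,0,1,-0.507,-0.256,0,0,0,0,1])

```text
t: 1.78
tool_pos: [0.5921, 0.1569, 0.2293]
orientation: [-0.528, -3.096, -0.0]
force: [-0.5, 0.6, 0.4]
opening: 0.0929
gripper_force: 0.0
```

```bash
cat > plate.py <<'E'
from h import *
im,P=cloud("wrist"); save(im,"w1.png"); np.save("w1P.npy",P); np.save("w1I.npy",im)
c=np.array((.592,.150)); q=P[...,:2]-c; r=np.hypot(q[...,0],q[...,1])
g=im.max(-1)
for n,m in (("block",(P[...,2]>.06)&(P[...,2]<.08)),("plate",(P[...,2]>.006)&(P[...,2]<.014))):
    p=P[m&(r<.1)]; R=cv2.minAreaRect((p[:,:2]*1000).astype(np.float32)); print(n,len(p),R,np.median(p[:,2]))
m=((P[...,2]>.006)&(P[...,2]<.014)&(r<.11)).astype(np.uint8)*255; cv2.imwrite("pics/mask.png",np.hstack([im[::2,::2,::-1],np.repeat(m[::2,::2,None],3,2)]))
print(robot.read_state()["tool_pos"],robot.read_state()["force"],robot.read_state()["t"])
E
python3 plate.py
```

```text
block 7340 ((590.157470703125, 157.2496337890625), (70.41783142089844, 120.13716888427734), 9.798623085021973) 0.06977285385487952
plate 2510 ((594.0107421875, 152.53294372558594), (100.18011474609375, 156.5481719970703), 8.810261726379395) 0.009853954648924204
[0.59164726 0.15774807 0.22950788] [-0.2192637  -0.231625   -0.32865572] 1.825
```

View pics/mask.png

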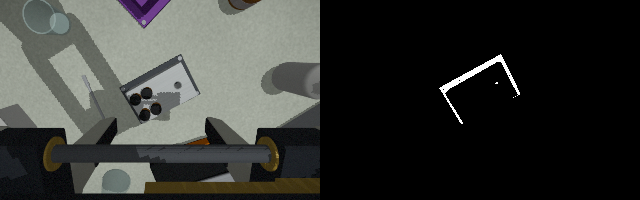

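The wrist view (left half) shows the aluminium block at about (165,90), with its bore at (178,85) and the vials at (147,105). The rectangle sizes match: plate (0.594, 0.1525) at 8.8°, block about (0.590, 0.157) at 9.8°. Next is the stand.

Call:
move_arm(deltas=[-0.012,-0.05,0,0,0,0.12,1,-0.024,-0.1,0,0,0,0.24,1,-0.036,-0.15,0,0,0,0.36,1,-0.048,-0.2,0,0,0,0.48,1,-0.06,-0.25,0,0,0,0.6,1,-0.072,-0.3,0,0,0,0.733,1,-0.084,-0.352,0,0,0,0.733,1,-0.084,-0.352,0,0,0,0.733,1,-0.084,-0.352,0,0,0,0.733,1])

```text
t: 2.95
tool_pos: [0.5553, -0.2012, 0.2298]
orientation: [-1.6, -2.704, -0.001]
force: [0.2, 1.2, -0.6]
opening: 0.0931
gripper_force: 0.0
```

```bash
python3 - <<'E'
from h import *
im,P=cloud("wrist"); s=robot.read_state()
c=np.array((.5556,-.2026)); q=P[...,:2]-c; r=np.hypot(q[...,0],q[...,1])
for n,a,b,rr in (("stand",.052,.064,.055),("handle",.106,.12,.03),("handle2",.075,.12,.03)):
    m=(P[...,2]>a)&(P[...,2]<b)&(r<rr); p=P[m]; print(n,len(p),cv2.minAreaRect((p[:,:2]*1000).astype(np.float32)),np.median(p,0).round(4))
R=Ro.from_rotvec(s["orientation"]).as_matrix();print(s["tool_pos"],R.round(3),s["q"].round(3),s["t"])
v,u=np.argwhere((P[...,2]>.1)&(P[...,2]<.12)&(r<.03)).mean(0).astype(int)
print(u,v); cr=im[max(v-50,0):v+50,max(u-70,0):u+70]; save(cv2.resize(cr,None,fx=4,fy=4,interpolation=2),"w2.png")
E
```

```text
stand 4265 ((554.08349609375, -202.7982635498047), (70.0628890991211, 70.45561218261719), 11.85599136352539) [ 0.5501 -0.197   0.0578]
handle 480 ((553.7096557617188, -202.3730010986328), (17.666667938232422, 17.547197341918945), 28.706647872924805) [ 0.5535 -0.2018  0.1127]
handle2 619 ((553.75244140625, -202.2725830078125), (17.8081111907959, 17.709203720092773), 28.5997314453125) [ 0.5526 -0.1995  0.1123]
[ 0.55540738 -0.20080361  0.22978562] [[-0.482  0.876  0.   ]
 [ 0.876  0.482  0.001]
 [ 0.     0.    -1.   ]] [-4.340e-01  1.050e-01  1.515e+00  1.000e-03  1.521e+00 -9.370e-01] 3.0
320 198
```

View pics/w2.png

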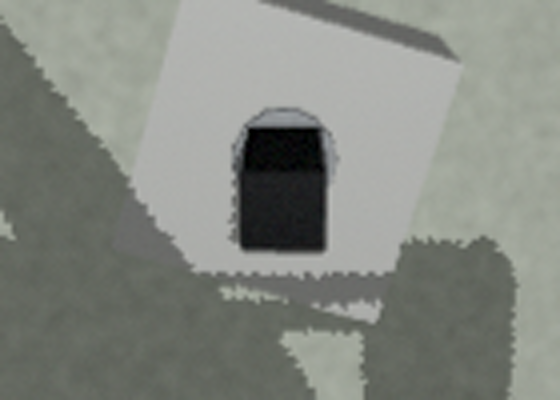

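The crop shows the black handle at (283,190) over the stand, square with the fingers. Descending to grasp it.

Call:
move_arm(deltas=[-0.0005,-0.002,0.05,0,0,0,1,-0.0005,-0.002,0.09,0,0,0,1,-0.0005,-0.002,0.125,0,0,0,1,-0.0005,-0.002,0.144,0,0,0,1,-0.0005,-0.002,0.144,0,0,0,1,-0.0005,-0.002,0.144,0,0,0,0,-0.0005,-0.002,0.144,0,0,0,0,-0.0005,-0.002,0.144,0,0,0,0,-0.0005,-0.002,0.144,0,0,0,0,-0.0005,-0.002,0.144,0,0,0,0,-0.0005,-0.002,0.144,0,0,0,0,-0.0005,-0.002,0.144,0,0,0,0], squeeze=60)

```text
t: 4.5
tool_pos: [0.5536, -0.2042, 0.0856]
orientation: [-1.601, -2.703, 0.0]
force: [0.8, -0.3, -0.2]
opening: 0.0277
gripper_force: 0.0
```

Call:
move_arm(deltas=[0,0,0,0,0,0,0,0,0,0,0,0,0,0,0,0,0,0,0,0,0])

```text
t: 4.88
tool_pos: [0.5538, -0.2041, 0.0856]
orientation: [1.601, 2.703, 0.0]
force: [2.0, 0.3, -1.4]
opening: 0.0178
gripper_force: 60.0
```

```bash
python3 - <<'E'
from h import *
for i in range(4):
    s=robot.read_state(); print(s["t"],s["tool_pos"],s["force"].round(2),s["opening"],s["gripper_force"],s["wrist_torque"].round(3)); 
    robot.read_camera("wrist") if i<3 else 0
E
```

```text
4.875 [ 0.55377141 -0.20414904  0.08563751] [ 2.01  0.26 -1.43] 0.017814084680527708 59.99749302864075 [ 0.061 -0.293 -0.031]
4.925 [ 0.55376946 -0.20415168  0.08565635] [ 1.    1.14 -0.56] 0.017811290841628673 59.99742865562439 [ 0.092 -0.352 -0.034]
4.975 [ 0.55375777 -0.20414318  0.08563919] [ 0.74  0.71 -0.66] 0.017731632677516623 59.99720513820648 [ 0.128 -0.284  0.063]
5.025 [ 0.5537452  -0.20413265  0.08562257] [ 0.74  0.71 -1.52] 0.017763754282952345 59.997190833091736 [ 0.083 -0.402 -0.025]
```

Call:
move_arm(deltas=[0,0,-0.03,0,0,0,0,0,0,-0.07,0,0,0,0,0.02,0.01,-0.1,0,0,0,0,0.07,0.033,-0.1,0,0,0.08,0,0.125,0.058,-0.1,0,0,0.16,0,0.18,0.084,-0.1,0,0,0.24,0,0.235,0.11,-0.1,0,0,0.3,0,0.29,0.136,-0.1,0,0,0.349,0,0.351,0.164,-0.1,0,0,0.349,0,0.351,0.164,-0.07,0,0,0.349,0,0.351,0.164,-0.032,0,0,0.349,0,0.351,0.164,-0.032,0,0,0.349,0])

```text
t: 6.52
tool_pos: [0.5258, 0.1817, 0.114]
orientation: [-2.043, -2.381, 0.01]
force: [-0.5, -0.1, -0.8]
opening: 0.0177
gripper_force: 60.0
```

```bash
cat > st.py <<'E'
from h import *
s=robot.read_state(); F=s["force"]; p=s["tool_pos"]; c=np.array([.594,.1525]); a=np.deg2rad(8.81)
ex=np.array([np.cos(a),np.sin(a)]); ey=np.array([-ex[1],ex[0]])
R=Ro.from_rotvec(s["orientation"]).as_matrix()
print("t",s["t"],"tcp",p.round(5),"plate mm",1000*(p[:2]-c)@ex,1000*(p[:2]-c)@ey,"F plate",(F[:2]@ex).round(2),(F[:2]@ey).round(2),F[2].round(2),"yaw",np.degrees(np.arctan2(R[1,0],R[0,0])).round(2),s["gripper_force"].round(1),s["wrist_torque"].round(2))
E
python3 st.py; python3 - <<'E'
from h import *
im,P=cloud("scene"); save(cv2.resize(im[150:260,240:420],None,fx=4,fy=4,interpolation=2),"s3.png")
E
```

```text
Traceback (most recent call last):
  File "st.py", line 5, in <module>
    print("t",s["t"],"tcp",p.round(5),"plate mm",1000*(p[:2]-c)@ex,1000*(p[:2]-c)@ey,"F plate",(F[:2]@ex).round(2),(F[:2]@ey).round(2),F[2].round(2),"yaw",np.degrees(np.arctan2(R[1,0],R[0,0])).round(2),s["gripper_force"].round(1),s["wrist_torque"].round(2))
                                                                                                                                                                                                          ^^^^^^^^^^^^^^^^^^^^^^^^
AttributeError: 'float' object has no attribute 'round'
```

View pics/s3.png

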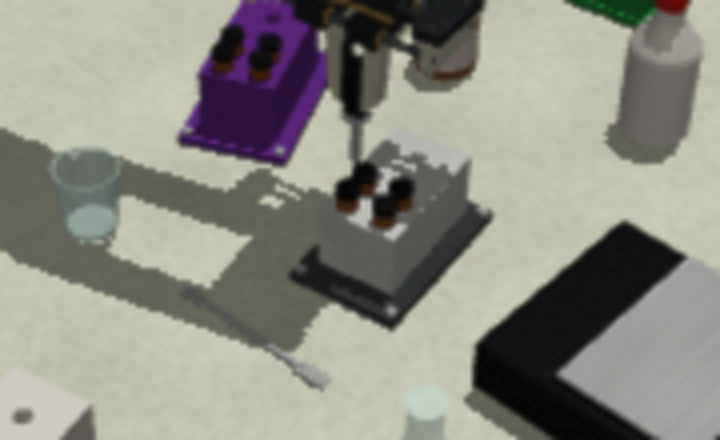

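The scene crop shows the probe held upright at (355,110), just on the robot side of the block near the bore end. Next I'll approach slowly.

Call:
move_arm(deltas=[0,0.005,0,0,0,0,0,0,0.01,0,0,0,0,0,0,0.012,0,0,0,0,0,0,0.012,0,0,0,0,0,0,0.012,0,0,0,0,0])

```text
t: 7.2
tool_pos: [0.5407, 0.1842, 0.1177]
orientation: [-2.046, -2.384, 0.0]
force: [0.0, -0.9, -0.6]
opening: 0.0179
gripper_force: 60.0
```

```bash
sed -i 's/s\["gripper_force"\].round(1)/s["gripper_force"]/' st.py; python3 st.py
```

```text
t 7.2 tcp [0.54068 0.18417 0.11767] plate mm -47.83661030799595 39.46321876872815 F plate -0.14 -0.94 -0.64 yaw 98.71 59.99906837940216 [-0.11  0.11 -0.05]
```

Call:
move_arm(deltas=[0,0.001,0,0,0,0,0,0,0.002,0,0,0,0,0,0,0.002,0,0,0,0,0])

```text
t: 7.58
tool_pos: [0.5428, 0.1845, 0.1176]
orientation: [2.046, 2.384, 0.0]
force: [0.3, -0.2, -0.9]
opening: 0.0178
gripper_force: 60.0
```

```bash
python3 st.py
```

```text
t 7.575 tcp [0.54278 0.18454 0.11764] plate mm -45.71199213453867 39.50715106561024 F plate 0.22 -0.27 -0.93 yaw 98.71 59.99903440475464 [-0.13  0.09 -0.05]
```

Call:
move_arm(deltas=[0,0.0005,0,0,0,0,0,0,0.001,0,0,0,0,0,0,0.001,0,0,0,0,0])

```text
t: 7.95
tool_pos: [0.5437, 0.1847, 0.1176]
orientation: [-2.046, -2.384, 0.0]
force: [-0.2, 0.0, -0.5]
opening: 0.0174
gripper_force: 60.0
```

Call:
move_arm(deltas=[0,0.0005,0,0,0,0,0,0,0.001,0,0,0,0,0,0,0.001,0,0,0,0,0])

```text
t: 8.32
tool_pos: [0.5447, 0.1848, 0.1177]
orientation: [-2.046, -2.384, -0.0]
force: [0.5, -0.8, -0.8]
opening: 0.0177
gripper_force: 60.0
```

Call:
move_arm(deltas=[0,0.0005,0,0,0,0,0,0,0.001,0,0,0,0,0,0,0.001,0,0,0,0,0])

```text
t: 8.7
tool_pos: [0.5457, 0.185, 0.1176]
orientation: [-2.046, -2.384, 0.0]
force: [0.3, -0.1, -0.2]
opening: 0.0175
gripper_force: 60.0
```

Call:
move_arm(deltas=[0,0.0005,0,0,0,0,0,0,0.001,0,0,0,0,0,0,0.001,0,0,0,0,0])

```text
t: 9.07
tool_pos: [0.5462, 0.1851, 0.1175]
orientation: [-2.046, -2.383, 0.001]
force: [-3.6, 0.3, 2.3]
opening: 0.0174
gripper_force: 60.0
```

Call:
move_arm(deltas=[0,0.0003,0,0,0,0,0,0,0.0003,0,0,0,0,0,0,0.0003,0,0,0,0,0,0,0.0003,0,0,0,0,0,0,0.0003,0,0,0,0,0,0,0.0003,0,0,0,0,0])

```text
t: 9.82
tool_pos: [0.5463, 0.1852, 0.1175]
orientation: [-2.046, -2.383, 0.002]
force: [-5.7, -0.2, 3.5]
opening: 0.0176
gripper_force: 60.0
```

```bash
python3 st.py
```

```text
t 9.825 tcp [0.54628 0.18515 0.11751] plate mm -42.15540611705989 39.57476754450756 F plate -5.67 0.66 3.46 yaw 98.72 60.0018185377121 [-0.13  1.36  0.03]
```

Contact found on touch 1. Backing off and moving to touch 2.

Call:
move_arm(deltas=[0,-0.005,0,0,0,0,0,0,-0.01,0,0,0,0,0,-0.03,-0.01,0,0,0,0,0,-0.06,-0.01,0,0,0,0,0,-0.082,-0.01,0,0,0,0,0,-0.082,-0.005,0,0,0,0,0,-0.082,-0.002,0,0,0,0,0,-0.082,-0.002,0,0,0,0,0,-0.082,-0.002,0,0,0,0,0])

```text
t: 10.95
tool_pos: [0.5573, 0.1045, 0.1175]
orientation: [-2.045, -2.385, 0.0]
force: [-1.0, -0.0, -0.6]
opening: 0.0176
gripper_force: 60.0
```

```bash
python3 st.py
```

```text
t 10.95 tcp [0.55725 0.10448 0.11754] plate mm -43.668156790910594 -41.82980858066816 F plate -0.98 0.14 -0.6 yaw 98.76 59.99902367591858 [-0.02  0.09 -0.06]
```

Call:
move_arm(deltas=[0,0.0005,0,0,0,0,0,0,0.001,0,0,0,0,0,0,0.001,0,0,0,0,0])

```text
t: 11.32
tool_pos: [0.5584, 0.104, 0.1176]
orientation: [2.046, 2.384, 0.0]
force: [-0.6, -0.5, -0.6]
opening: 0.018
gripper_force: 60.0
```

Call:
move_arm(deltas=[0,0.0005,0,0,0,0,0,0,0.001,0,0,0,0,0,0,0.001,0,0,0,0,0])

```text
t: 11.7
tool_pos: [0.5594, 0.1041, 0.1176]
orientation: [2.046, 2.384, 0.0]
force: [-0.9, 0.0, -1.2]
opening: 0.0176
gripper_force: 60.0
```

Call:
move_arm(deltas=[0,0.0005,0,0,0,0,0,0,0.001,0,0,0,0,0,0,0.001,0,0,0,0,0])

```text
t: 12.08
tool_pos: [0.56, 0.1041, 0.1176]
orientation: [-2.046, -2.383, 0.001]
force: [-1.9, -2.1, 1.6]
opening: 0.0179
gripper_force: 60.0
```

Call:
move_arm(deltas=[0,0.0005,0,0,0,0,0,0,0.0005,0,0,0,0,0,0,0.0005,0,0,0,0,0,0,0.0005,0,0,0,0,0,0,0.0005,0,0,0,0,0,0,0.0005,0,0,0,0,0])

```text
t: 12.82
tool_pos: [0.5603, 0.1041, 0.1175]
orientation: [-2.046, -2.383, 0.002]
force: [-5.3, -1.5, 2.6]
opening: 0.0177
gripper_force: 60.0
```

```bash
python3 st.py
```

```text
t 12.825 tcp [0.56026 0.10414 0.11752] plate mm -40.75198707303985 -42.62086972344963 F plate -5.47 -0.64 2.6 yaw 98.71 60.00162184238434 [-0.46  1.24  0.04]
```

Call:
move_arm(deltas=[0,-0.008,0,0,0,0,0,0,-0.016,0,0,0,0,0,0.04,-0.016,0,0,0,0,0,0.085,-0.016,0,0,0,0,0,0.126,-0.016,0,0,0,0,0,0.126,0.015,0,0,0,0,0,0.126,0.041,0,0,0,0,0,0.126,0.041,0,0,0,0,0,0.119,0.041,0,0,0,0,0,0.117,0.041,0,0,0,0,0,0.117,0.041,0,0,0,0,0,0.117,0.041,0,0,0,0,0])

```text
t: 14.32
tool_pos: [0.5835, 0.2261, 0.1178]
orientation: [2.046, 2.384, 0.0]
force: [0.7, -0.5, -1.0]
opening: 0.0177
gripper_force: 60.0
```

```bash
python3 st.py
```

```text
t 14.325 tcp [0.58351 0.22614 0.11783] plate mm 0.9171290407938866 74.37984480503539 F plate 0.64 -0.57 -1.03 yaw 98.7 59.99901294708252 [-0.1   0.01  0.01]
```

Call:
move_arm(deltas=[-0.001,0,0,0,0,0,0,-0.002,0,0,0,0,0,0,-0.002,0,0,0,0,0,0])

```text
t: 14.7
tool_pos: [0.584, 0.2242, 0.1176]
orientation: [2.046, 2.384, -0.0]
force: [-0.6, -0.7, -1.3]
opening: 0.0177
gripper_force: 60.0
```

Call:
move_arm(deltas=[-0.0005,0,0,0,0,0,0,-0.001,0,0,0,0,0,0,-0.001,0,0,0,0,0,0])

```text
t: 15.08
tool_pos: [0.5841, 0.2232, 0.1176]
orientation: [2.046, 2.384, -0.0]
force: [-0.2, -0.4, -0.5]
opening: 0.0177
gripper_force: 60.0
```

Call:
move_arm(deltas=[-0.0005,0,0,0,0,0,0,-0.001,0,0,0,0,0,0,-0.001,0,0,0,0,0,0])

```text
t: 15.45
tool_pos: [0.5843, 0.2222, 0.1176]
orientation: [2.046, 2.384, -0.0]
force: [-0.6, 0.6, -2.0]
opening: 0.0179
gripper_force: 60.0
```

Call:
move_arm(deltas=[-0.0004,0,0,0,0,0,0,-0.0008,0,0,0,0,0,0,-0.0008,0,0,0,0,0,0])

```text
t: 15.82
tool_pos: [0.5844, 0.2214, 0.1176]
orientation: [2.046, 2.384, -0.0]
force: [0.3, 0.8, -0.7]
opening: 0.0174
gripper_force: 60.0
```

Call:
move_arm(deltas=[-0.0004,0,0,0,0,0,0,-0.0008,0,0,0,0,0,0,-0.0008,0,0,0,0,0,0])

```text
t: 16.2
tool_pos: [0.5845, 0.2211, 0.1177]
orientation: [-2.046, -2.384, -0.001]
force: [-0.7, 2.9, -0.3]
opening: 0.0176
gripper_force: 60.0
```

```bash
python3 st.py
```

```text
t 16.2 tcp [0.58448 0.22105 0.11773] plate mm 1.087716735324701 69.19995891112636 F plate -0.27 2.94 -0.3 yaw 98.72 59.99943673610687 [ 0.58  0.16 -0.03]
```

Call:
move_arm(deltas=[-0.0003,0,0,0,0,0,0,-0.0003,0,0,0,0,0,0,-0.0003,0,0,0,0,0,0,-0.0003,0,0,0,0,0,0,-0.0003,0,0,0,0,0,0,-0.0003,0,0,0,0,0,0])

```text
t: 16.95
tool_pos: [0.5846, 0.2208, 0.1178]
orientation: [-2.046, -2.384, -0.001]
force: [-1.0, 5.7, 0.2]
opening: 0.0175
gripper_force: 60.0
```

```bash
python3 st.py; python3 - <<'E'
import numpy as np
d=np.arctan2(-42.155+40.752,82.195)*-1; print("delta",d)
# zero-load contacts in plate mm (TCP of rod axis): adjust
p1=np.array([-42.4,39.57]); 
bx=np.array([np.cos(d),np.sin(d)]); by=np.array([-bx[1],bx[0]])
for y3 in (69.2,69.5):
    p3=np.array([1.09,y3])
    cx=p1@bx+40; cy=p3@by-65    # block centre along block axes (TCP coords)
    bore=cx*bx+(cy+35)*by
    a=np.deg2rad(8.81); ex=np.array([np.cos(a),np.sin(a)]); ey=np.array([-ex[1],ex[0]])
    w=np.array([594,152.5])+bore[0]*ex+bore[1]*ey
    print("centre",cx*bx+cy*by,"bore plate",bore,"world TCP",w)
E
```

```text
t 16.95 tcp [0.58457 0.2208  0.11781] plate mm 1.146477370645277 68.93999878262217 F plate -0.16 5.82 0.15 yaw 98.72 60.00001609325409 [1.12 0.35 0.03]
delta 0.017067507344055054
centre [-1.78943638  4.14138203] bore plate [-2.38677013 39.13628441] world TCP [585.64734251 190.80898774]
centre [-1.79455564  4.44129465] bore plate [-2.39188939 39.43619703] world TCP [585.59634954 191.10457784]
```

All three touches agree with each other and with vision. Next I'll retreat, lift and go above the bore.

Call:
move_arm(deltas=[0.008,0,0,0,0,0,0,0.008,0,-0.025,0,0,0,0,0.008,0,-0.05,0,0,0,0,-0.01,-0.0015,-0.05,0,0,0,0,-0.029,-0.0035,-0.05,0,0,0,0,-0.029,-0.0035,-0.05,0,0,0,0,-0.029,-0.0035,-0.04,0,0,0,0,-0.029,-0.0035,-0.035,0,0,0,0,-0.029,-0.0035,-0.035,0,0,0,0,-0.029,-0.0035,-0.035,0,0,0,0])

```text
t: 18.2
tool_pos: [0.5855, 0.1915, 0.1526]
orientation: [-2.046, -2.384, 0.0]
force: [0.7, 0.3, -0.9]
opening: 0.0178
gripper_force: 60.0
```

```bash
python3 st.py; python3 - <<'E'
from h import *
im,P=cloud("scene"); save(cv2.resize(im[150:240,280:420],None,fx=5,fy=5,interpolation=2),"s4.png")
E
```

```text
t 18.2 tcp [0.58546 0.1915  0.1526 ] plate mm -2.4652081741343688 39.84370043720819 F plate 0.72 0.16 -0.94 yaw 98.74 59.99898970127106 [-0.05  0.05  0.01]
```

View pics/s4.png

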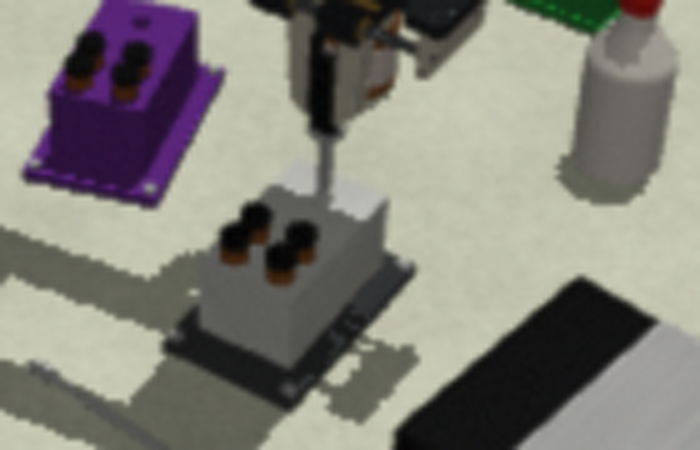

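The scene crop shows the upright probe, with its tip at (322,195), above the bore end of the block. I'll correct 0.4 mm and go down gently.

Call:
move_arm(deltas=[-0.0004,0,0.002,0,0,0,0,-0.0004,0,0.005,0,0,0,0,-0.0004,0,0.007,0,0,0,0,-0.0004,0,0.009,0,0,0,0,-0.0004,0,0.009,0,0,0,0])

```text
t: 18.88
tool_pos: [0.5854, 0.1907, 0.1433]
orientation: [-2.046, -2.384, 0.001]
force: [0.1, 0.3, -0.6]
opening: 0.0176
gripper_force: 60.0
```

```bash
python3 st.py
```

```text
t 18.875 tcp [0.58542 0.19071 0.14335] plate mm -2.624380136588444 39.07747551816488 F plate 0.12 0.27 -0.6 yaw 98.71 59.99896824359894 [-0.07  0.01  0.05]
```

The tip is in the bore with no force. Continuing.

Call:
move_arm(deltas=[0.0003,0.0002,0.004,0,0,0,0,0.0003,0.0002,0.008,0,0,0,0,0.0003,0.0002,0.012,0,0,0,0,0.0003,0.0002,0.015,0,0,0,0,0.0003,0.0002,0.015,0,0,0,0])

```text
t: 19.5
tool_pos: [0.5855, 0.191, 0.1282]
orientation: [-2.046, -2.383, 0.001]
force: [0.1, -0.0, -1.2]
opening: 0.0176
gripper_force: 60.0
```

```bash
python3 st.py
```

```text
t 19.5 tcp [0.58547 0.19102 0.12818] plate mm -2.5307022208256464 39.369593418786785 F plate 0.12 -0.06 -1.25 yaw 98.71 59.9989253282547 [-0.07  0.06 -0.05]
```

Now to about 3 mm above home (home TCP z ≈ 0.0976).

Call:
move_arm(deltas=[0,0,0.005,0,0,0,0,0,0,0.011,0,0,0,0,0,0,0.017,0,0,0,0,0,0,0.023,0,0,0,0,0,0,0.027,0,0,0,0,0,0,0.027,0,0,0,0,0,0,0.027,0,0,0,0])

```text
t: 20.38
tool_pos: [0.5859, 0.1911, 0.1018]
orientation: [2.046, 2.384, 0.0]
force: [1.0, -0.5, -0.8]
opening: 0.0178
gripper_force: 60.0
```

```bash
python3 st.py
```

```text
t 20.375 tcp [0.58589 0.19111 0.10185] plate mm -2.100332649803014 39.39782338960524 F plate 0.89 -0.68 -0.84 yaw 98.71 59.99895751476288 [-0.05  0.08  0.  ]
```

Call:
move_arm(deltas=[0,0,0.001,0,0,0,0,0,0,0.002,0,0,0,0,0,0,0.003,0,0,0,0,0,0,0.0035,0,0,0,0,0,0,0.0035,0,0,0,0])

```text
t: 21.0
tool_pos: [0.5857, 0.1911, 0.0981]
orientation: [-2.046, -2.384, 0.0]
force: [-1.2, -1.3, -0.3]
opening: 0.0175
gripper_force: 60.0
```

```bash
python3 st.py
```

```text
t 21.0 tcp [0.58566 0.1911  0.09805] plate mm -2.3322986104966645 39.42305130188615 F plate -1.36 -1.11 -0.25 yaw 98.71 59.99893069267273 [-0.05  0.11 -0.07]
```

Call:
move_arm(deltas=[0,0,0.0003,0,0,0,0,0,0,0.0006,0,0,0,0,0,0,0.0006,0,0,0,0])

```text
t: 21.38
tool_pos: [0.5857, 0.1911, 0.0975]
orientation: [2.046, 2.384, -0.0]
force: [-0.1, -0.3, -0.9]
opening: 0.0177
gripper_force: 60.0
```

Call:
move_arm(deltas=[0,0,0.0003,0,0,0,0,0,0,0.0005,0,0,0,0,0,0,0.0005,0,0,0,0])

```text
t: 21.75
tool_pos: [0.5858, 0.1912, 0.0974]
orientation: [2.046, 2.384, 0.0]
force: [-1.3, 0.5, 2.6]
opening: 0.0175
gripper_force: 60.0
```

The collar is seated. Now I'll release and rise.

Call:
move_arm(deltas=[0,0,0.0003,0,0,0,0.3,0,0,0.0003,0,0,0,0.4,0,0,0.0003,0,0,0,0.5,0,0,0.0003,0,0,0,0.6,0,0,0.0003,0,0,0,0.6,0,0,0.0003,0,0,0,0.6,0,0,0.0003,0,0,0,0.6])

```text
t: 22.62
tool_pos: [0.5857, 0.1911, 0.0967]
orientation: [-2.046, -2.384, 0.0]
force: [-0.6, -0.3, 0.5]
opening: 0.0561
gripper_force: 0.0
```

Call:
move_arm(deltas=[0,0,-0.01,0,0,0,0.6,0,0,-0.03,0,0,0,0.6,0,0,-0.06,0,0,0,0.6,0,0,-0.1,0,0,0,0.6,0,0,-0.14,0,0,0,0.6,0,0,-0.14,0,0,0,0.6,0,0,-0.14,0,0,0,0.6])

```text
t: 23.5
tool_pos: [0.5859, 0.1911, 0.2376]
orientation: [2.046, 2.383, 0.001]
force: [-0.9, 0.9, -0.6]
opening: 0.0558
gripper_force: 0.0
```

```bash
python3 st.py; python3 - <<'E'
from h import *
im,P=cloud("wrist"); c=np.array([.5856,.191]); r=np.hypot(*(P[...,:2]-c).transpose(2,0,1))
p=P[(r<.03)&(P[...,2]>.11)&(P[...,2]<.14)]; print(len(p),np.median(p,0),p[:,2].min(),p[:,2].max(),cv2.minAreaRect((p[:,:2]*1000).astype(np.float32)))
q=P[(r<.03)&(P[...,2]>.06)&(P[...,2]<.09)]; print(np.percentile(q[:,2],[50,90,97]))
im,_=cloud("scene"); save(cv2.resize(im[130:260,220:420],None,fx=4,fy=4,interpolation=2),"s5.png")
E
```

```text
t 23.5 tcp [0.58587 0.19112 0.2376 ] plate mm -2.1232225557514477 39.41288277452744 F plate -0.77 1.04 -0.61 yaw 98.71 0.0 [-0.05  0.08 -0.03]
539 [0.58466336 0.19318274 0.12444569] 0.11095964473463593 0.12662469983504726 ((584.744873046875, 191.6392364501953), (17.582721710205078, 18.756383895874023), 8.84335708618164)
[0.06991525 0.07132607 0.07529613]
```

View pics/s5.png

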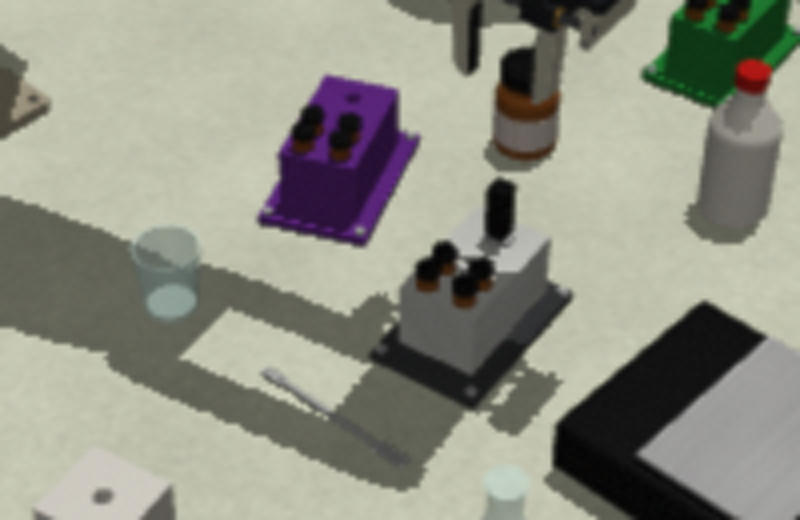

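The scene crop shows the probe upright at (500,215) with its collar on the block. Its top measures about 0.125 m and its collar top 0.075 m, which is fully home. The gripper is clear and the other items are undisturbed.

```bash
python3 -c "
from plant import robot
print(robot.close_job())"
```

```text
the job is handed in; nothing more can be done
None
```

The block was located with three gentle touches in the order asked (about 6 N each), and the probe now stands upright in the open bore with its collar fully home; the job was handed in at about 24 s.

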